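# Advance the racks of a fraction collector

### The arm

A 6-joint arm with a two-finger parallel gripper is mounted at the origin on the work surface. World frame = base frame: x ahead of the robot, y to its left, z up, the work surface at z = 0. Lengths are in m, angles in degrees, forces in N, time in s.
With the tool pointing down it reaches from about 0.4 to 0.925 m from the base axis. Payload 3.4 kg.
Tool frame: the origin (TCP) lies midway between the tips of the shut fingers; the grasp point (between the pads) lies ctrl.tcp_to_grasp behind it (ctrl.tcp_to_grasp is the distance from the TCP to the grasp point, in m); z points along the fingers, y is the direction in which the jaws open and shut (so a half turn about z gives the same grasp; the last joint's range is limited). The gripper opens to 85 mm and grips with 20 to 120 N. Pads are 22 mm wide; open, the fingers measure 114 mm over their backs; the gripper's body (76 mm by 85 mm) begins 54 mm behind the grasp point. The pads swing forward as they close: fully open they stand 13 mm farther back than shut.
Start: joints at [60.361, 17.578, 86.31, -0, 76.112, -4.211], TCP at [0.247, 0.519, 0.231] pointing down, gripper open.
Joint ranges: [-179.03, 179.03], [-60, 130.46], [8.19, 133.38], [-81.62, 261.62], [5.75, 156.47], [-153.77, 153.77]. Speed limits (degrees/s): [147.25, 147.25, 180, 180, 180, 180].

### API

Orientations are given as [roll, pitch, yaw] about the fixed x, y, z axes, in that order (R = Rz(yaw) Ry(pitch) Rx(roll)).
In Python, from station import ctrl, optics, job, nets gives the robot as it stands.
- The arm moves only by the tool play_rows, never from a script. Its argument "commands" is one flat list of numbers, 5 for each row, row after row: the opening, from 0 (shut) to 1 (fully open), then the shift along the tool's x, y, z in mm, then the turn about the tool's z in degrees. A call has 1 to 12 rows; each row shifts and turns the commanded pose from where the row before left it, along the tool's axes as they then stand; what a row does not reach is not made up. A row lasts 1/12 s, in which the tool goes at most 41.7 mm and 7.16 degrees, less where a joint would pass 70% of its speed; a pose out of reach is approached as far as the arm can. A call is refused whole if a number of a shift passes 41.7 or a number of a turn 7.16, either way. A call with a gripper value outside its range is refused whole. The fingers move at their own pace and stop on an object; "newtons" is the grip in N (left out, the last holds). Time passes only in rows, so rows that do not move let the fingers close. It gives the time, the measured TCP pose, the force and the opening at its end, in the units of the state.
- ctrl.read_state(): the state, without advancing time (a new reading comes with each control period).
- optics.camera(name): name is "side" or "top" or "wrist"; returns a dict with "color" (400x640x3 uint8, red, green, blue), "intrinsics" (3x3 intrinsics, pixels), "dist_coeffs" ([k1, k2, p1, p2, k3] as OpenCV has them; the pictures are not rectified), "rvec" (rotation vector, rad) and "tvec" (3), from world to camera coordinates, as OpenCV has them; the wrist camera has in their place "tool_from_camera" (4x4, takes a point from camera to tool coordinates, whose origin is the TCP and whose axes are the flange's). Camera axes: x right, y down, z forward; pixel columns grow to the right and rows downward; lengths in m; the calibration is good to about 2 mm. A picture is of the moment at which its call begins: read the wrist's pose just before it. There is no depth.
- job.hand_in(): hands the job in, once; it reports no verdict.
Trained networks look in a picture, given as the dict that the camera call returned (one of the last four; its "shot" number tells which), for a name from the list of things; names that differ only in an ending like _2 or _b are one class to them, and where a whole thing is asked for, a point or a joint stands for the part that bears it (a point fixed in the world has none). Each returns a list of dicts, best first, with "p" (0 to 1); they miss things now and then, are a little off and sometimes report something else, mostly with a low value. They report only what shows in the picture. A call takes as long as a camera call.
- nets.search_frame(picture, query): "position" ([row, column] in pixels, amid what is visible of it).
- nets.trace(picture, query): "pixels" (400x640 bool, what is visible of it) and "position" ([row, column] in pixels, amid what is visible of it).
- nets.place_of(picture, query): "position" ([row, column] in pixels: a listed point, or the origin of a listed thing).
The state is a dict: "time_s": time; "joints": joint angles; "joint_vel": joint speeds; "joint_torque": joint torques, N m; "eef_pos": TCP position; "eef_rot": TCP orientation; "wrist_force": force on the tool from outside, world axes, zero at the start; "wrist_torque": the same for the moment, N m; "width": finger opening in m.
Only numpy, scipy, OpenCV 4.12 (cv2) and the standard library are available. Lean on these libraries where they do the work, as an engineer would, in place of code of your own. Each camera call takes 0.05 s, during which the arm holds its last target.

### The job

On the fraction collector, slide the three vial racks round the tray by one place, one at a time into the empty space: first the finished rack with the capped vials sideways out of the filling station's column and fully over to the opposite rim, then the open rack waiting behind it forward until it is home against the station's end stop and the spring catch has come up behind it, and then the last rack sideways, again fully over to the rim, into the place which that one has left. Keep the racks flat on the tray and push gently, with no more than about 10 N, since the vials are full or open glass; leave the bottle, the beaker and the wrench alone.

Things in the scene. Friction and masses are not known exactly. Their poses are not given: they have to be found in the camera images.
- deck: fraction collector, fixed: grey housing 158 mm wide, 20 mm high, with a rack tray on top holding 2 x 2 rack places (three racks, one empty). Origin on the bench below the tray's centre; x points away from the robot to the two end stops, y left, z up. Place centres: y = +39 and -39 mm; near row x = -40 mm, far row x about +40 mm.
- tray_floor (a point): centre of the tray floor, 20 mm above the bench, deck's axes. The floor is 142 mm square (to 71 mm each way); a rim 8 mm high and 5 mm thick runs round its near, left and right sides, the far side has the end stops; a guide post 12 mm across, 8 mm high stands here. Racks have about 1 mm of play in the rim.
- station_face (a point): floor point, deck's axes, at deck x = +71 mm in the middle of the filling station's column (left, y = +39, or right, y = -39). Its end stop, a block 52 mm wide, 26 mm high on rails, is clamped by hand with its face anywhere from 14 to 44 mm beyond this point (not measured). Waiting place: near place here, rack centre 110 mm before this point. A post 84 mm high stands 113 mm beyond.
- blank_face (a point): floor point, deck's axes, at the face of the other column's plain fixed stop (block 52 mm wide, 26 mm high, no post), deck x = +77 mm. The far place before it is empty at the start; a rack in it has its centre 31 to 40 mm before this face.
- rack_capped_c (a point): centre (15 mm over the underside) of the finished rack: pale block 62 mm square, 30 mm high, 0.24 to 0.36 kg, with 16 small capped vials reaching 42 mm. Starts drawn back from the stop in the far place of the station's column, sides along the deck's axes. Pushed by its side faces it slides at about 1 to 4 N.
- rack_wide_c (a point): centre (15 mm over the underside) of an open rack, same block and weight, with 4 wide open vials reaching 40 mm. Starts in one of the two near places.
- rack_narrow_c (a point): centre (15 mm over the underside) of an open rack, same block and weight, with 9 narrow open vials reaching 44 mm. Starts in the other near place.
- catch (a joint): sprung brass cone in the tray floor, 18 mm across, 3 mm high, in the middle of the station's column; set with the end stop, its centre 72 mm before the stop's face. 0 = up, 0.003 = pressed flush by a rack over it (as at the start). A rack rides onto it with about 3 to 7 N of push. It rises behind a rack that is fully home against the stop; a rack 4 mm short keeps it pressed.
- bottle: bystander: amber bottle, 64 mm across, 150 mm high, origin under its centre
- beaker: bystander: open beaker, 64 mm across, 70 mm high, origin under its centre
- wrench: bystander: wrench lying on the bench, origin under its middle

How it is judged (in metres and radians):
On the way, in this order (a step that is already met when the one before it is completed fails the run):
1. the capped rack is in the far place that was empty (x of rack_capped_c in the frame of blank_face between -0.045 and -0.028 m and y of rack_capped_c in the frame of blank_face between -0.004 and 0.004 m), for 0.2 s.
2. an open rack is at the filling station's stop with the catch up behind it (((x of rack_wide_c in the frame of station_face between -0.022 and 0.018 m and y of rack_wide_c in the frame of station_face between -0.004 and 0.004 m and value of joint catch below 0.001 m) or (x of rack_narrow_c in the frame of station_face between -0.022 and 0.018 m and y of rack_narrow_c in the frame of station_face between -0.004 and 0.004 m and value of joint catch below 0.001 m))), for 0.2 s.
3. the last rack is in the waiting place behind it (((x of rack_wide_c in the frame of station_face between -0.116 and -0.104 m and y of rack_wide_c in the frame of station_face between -0.004 and 0.004 m) or (x of rack_narrow_c in the frame of station_face between -0.116 and -0.104 m and y of rack_narrow_c in the frame of station_face between -0.004 and 0.004 m))), for 0.2 s.
At the end, for the whole second after the job is handed in: Capped rack in the far place before the plain stop, one open rack home at the station's stop (catch up, under 1 mm), the other in the waiting place behind it (6 mm along); all within 4 mm of the column's middle and at rest (all of step 1 and (((x of rack_wide_c in the frame of station_face between -0.022 and 0.018 m and y of rack_wide_c in the frame of station_face between -0.004 and 0.004 m and value of joint catch below 0.001 m) and (x of rack_narrow_c in the frame of station_face between -0.116 and -0.104 m and y of rack_narrow_c in the frame of station_face between -0.004 and 0.004 m)) or ((x of rack_narrow_c in the frame of station_face between -0.022 and 0.018 m and y of rack_narrow_c in the frame of station_face between -0.004 and 0.004 m and value of joint catch below 0.001 m) and (x of rack_wide_c in the frame of station_face between -0.116 and -0.104 m and y of rack_wide_c in the frame of station_face between -0.004 and 0.004 m))) and linear speed of each of rack_capped, rack_wide, rack_narrow below 0.01 m/s); the robot touches nothing.
It fails at once if a rack is pushed with more than 18 N (contact force between the fingers and rack_capped above 18 N or contact force between the fingers and rack_wide above 18 N or contact force between the fingers and rack_narrow above 18 N).
It fails at once if a rack is lifted off the tray or tipped (z of any of rack_capped_c, rack_wide_c, rack_narrow_c in the frame of deck above 0.045 m or angle between any of rack_capped_c, rack_wide_c, rack_narrow_c's own z axis and vertical above 0.2 rad).
It fails at once if the bottle, the beaker or the wrench is moved (distance of any of bottle, beaker, wrench from where it was at the start of the episode above 0.01 m).
It also fails if it takes over 72 s, if anything falls off the work surface, if the arm or the gripper's body presses on something with over 40 N, if the wrist force passes 120 N, or if a joint passes its speed limit or range.

## Working session

There is one attempt and no reset: what is moved stays moved. The work goes in short steps, Python scripts to look and compute and a tool call to move; the robot and the scene stay as the last step left them, time stands still between calls to the robot, and variables do not carry over. Pictures are saved under pics/ and viewed, and the job is handed in when it is done.

Besides the shell and the picture viewer there is one more tool, called after ">>>" as name(argument=value, ...), one argument or row to a line, values as JSON. play_rows: Moves the arm, as the interface text tells. Its arguments: {"type":"object","properties":{"commands":{"type":"array"},"newtons":{"type":"number"}},"required":["commands"]}

```bash
ls; mkdir -p pics; python3 - <<'E'
from station import ctrl, optics, job, nets
import cv2,numpy as np
s=ctrl.read_state(); print(s, ctrl.tcp_to_grasp)
for n in ["top","side"]:
    p=optics.camera(n); cv2.imwrite(f"pics/{n}0.png",p["color"][:,:,::-1])
    print(n,p["intrinsics"],p["dist_coeffs"],p["rvec"],p["tvec"])
    for q in ["deck","tray_floor","station_face","blank_face","rack_capped_c","rack_wide_c","rack_narrow_c","bottle","beaker","wrench","catch"]:
        r=nets.place_of(p,q); print(q,[(np.round(a["position"],1),round(a["p"],2)) for a in r[:3]])
E
```

```text
pics
{'time_s': 0.0, 'joints': array([ 6.03616286e+01,  1.76238270e+01,  8.63836977e+01, -3.69739419e-04,
        7.61097819e+01, -4.21156027e+00]), 'joint_vel': array([-0.08620493, -0.01080663,  0.07551857, -0.02237025,  0.07676893,
       -0.01679342]), 'joint_torque': array([-7.86435612e-04, -4.57539797e+01, -2.51913965e+01, -2.58953469e-04,
        1.33559603e-02,  4.66306528e-05]), 'eef_pos': array([0.2465662 , 0.51868886, 0.23036663]), 'eef_rot': array([-1.79882984e+02, -8.25714829e-03,  1.54573270e+02]), 'wrist_force': array([ 0.4239252 , -0.24674827,  0.02301047]), 'wrist_torque': array([-0.00540576,  0.0425198 , -0.04762013]), 'width': 0.08529778421456356} 0.0187
top [[382.62402279   0.         319.27021296]
 [  0.         382.62402279 205.25919188]
 [  0.           0.           1.        ]] [-0.0907945  0.         0.         0.         0.       ] [ 2.21110239 -2.16902796  0.08416283] [-0.01217434  0.54312744  1.02090881]
deck [(array([196.2, 354.9]), 0.63)]
tray_floor [(array([195.2, 353. ]), 0.75), (array([195.8, 354.4]), 0.25)]
station_face [(array([171.2, 372.2]), 0.96)]
blank_face [(array([163.7, 339.9]), 0.55)]
rack_capped_c [(array([180.1, 371.2]), 0.93)]
rack_wide_c [(array([208.4, 369.2]), 0.82)]
rack_narrow_c [(array([208.9, 335.1]), 0.93)]
bottle [(array([198.9, 228.9]), 0.97)]
beaker [(array([230.7, 478.3]), 0.74)]
wrench [(array([205. , 444.4]), 0.73)]Traceback (most recent call last):
  File "<stdin>", line 8, in <module>
ValueError: it knows: beaker, blank_face, bottle, deck, rack_capped, rack_narrow, rack_wide, station_face, tray_floor, wrench
```

```bash
cat > h.py <<'E'
from station import ctrl, optics, job, nets
import cv2,numpy as np
Q=["deck","tray_floor","station_face","blank_face","rack_capped_c","rack_wide_c","rack_narrow_c","bottle","beaker","wrench"]
Z=dict(deck=0,tray_floor=.02,station_face=.02,blank_face=.02,rack_capped_c=.035,rack_wide_c=.035,rack_narrow_c=.035,bottle=0,beaker=0,wrench=0)
def cam(p):
    if "rvec" in p: 
        R,_=cv2.Rodrigues(np.array(p["rvec"],float)); return R,np.array(p["tvec"],float).ravel()
    T=p["W"]; R=T[:3,:3].T; return R,-R@T[:3,3]
def back(p,rc,z):
    R,t=cam(p); K=np.array(p["intrinsics"]); d=np.array(p["dist_coeffs"],float)
    u=cv2.undistortPoints(np.array([[[rc[1],rc[0]]]],float),K,d).ravel()
    r=R.T@np.array([u[0],u[1],1]); o=-R.T@t
    return o+r*(z-o[2])/r[2]
def proj(p,X):
    R,t=cam(p); K=np.array(p["intrinsics"]); d=np.array(p["dist_coeffs"],float)
    return cv2.projectPoints(np.array(X,float).reshape(-1,1,3),cv2.Rodrigues(R)[0],t,K,d)[0].reshape(-1,2)
def Rrpy(e):
    from scipy.spatial.transform import Rotation
    return Rotation.from_euler('xyz',e,degrees=True).as_matrix()
def wrist():
    s=ctrl.read_state(); p=optics.camera("wrist")
    T=np.eye(4);T[:3,:3]=Rrpy(s["eef_rot"]);T[:3,3]=s["eef_pos"]; p["W"]=T@np.array(p["tool_from_camera"]); return p
def shot(n): return wrist() if n=="wrist" else optics.camera(n)
def save(p,name,box=None,scale=1):
    im=p["color"][:,:,::-1].copy()
    if box: im=im[box[0]:box[1],box[2]:box[3]]
    if scale!=1: im=cv2.resize(im,None,fx=scale,fy=scale,interpolation=cv2.INTER_CUBIC)
    cv2.imwrite("pics/"+name,im)
E
python3 - <<'E'
from h import *
for n in ["top","side"]:
    p=shot(n); save(p,n+"1.png")
    if n=="side": print(p["intrinsics"],p["rvec"],p["tvec"])
    for q in Q:
        r=nets.place_of(p,q); print(n,q,[(np.round(a["position"],1),round(a["p"],2),np.round(back(p,a["position"],Z[q]),4)) for a in r[:2]])
E
```

```text
top deck [(array([196. , 354.2]), 0.79, array([ 0.5722, -0.0983,  0.    ]))]
top tray_floor []
top station_face [(array([168.7, 369.9]), 0.94, array([ 0.6463, -0.1386,  0.02  ]))]
top blank_face [(array([161.8, 341.3]), 0.65, array([ 0.6637, -0.0598,  0.02  ]))]
top rack_capped_c [(array([180.4, 371.5]), 0.61, array([ 0.612 , -0.1411,  0.035 ]))]
top rack_wide_c [(array([209.5, 368.4]), 0.73, array([ 0.5333, -0.1335,  0.035 ])), (array([194.9, 351.3]), 0.71, array([ 0.5717, -0.087 ,  0.035 ]))]
top rack_narrow_c []
top bottle [(array([198.7, 229.7]), 0.97, array([0.558 , 0.2473, 0.    ]))]
top beaker []
top wrench [(array([207. , 444.7]), 0.71, array([ 0.5465, -0.3533,  0.    ]))]
[[375.94246237   0.         316.86808519]
 [  0.         375.94246237 198.95984704]
 [  0.           0.           1.        ]] [ 2.31988188 -0.37733398  0.1615447 ] [-0.53693537  0.18431236  0.80250377]
side deck [(array([254.1, 329. ]), 0.91, array([ 0.5621, -0.1001,  0.    ])), (array([230.7, 312.5]), 0.62, array([ 0.5481, -0.0208,  0.    ]))]
side tray_floor [(array([249.7, 334.7]), 0.73, array([ 0.5729, -0.1067,  0.02  ]))]
side station_face [(array([255.8, 371.6]), 0.56, array([ 0.6447, -0.1487,  0.02  ]))]
side blank_face [(array([230.2, 360. ]), 0.78, array([ 0.6499, -0.0713,  0.02  ])), (array([253.6, 331.5]), 0.21, array([ 0.5622, -0.1147,  0.02  ]))]
side rack_capped_c [(array([252.1, 354.6]), 0.86, array([ 0.6073, -0.1375,  0.035 ]))]
side rack_wide_c [(array([260.7, 320.2]), 0.89, array([ 0.5283, -0.1355,  0.035 ]))]
side rack_narrow_c [(array([228.1, 310.4]), 0.55, array([ 0.5368, -0.0405,  0.035 ]))]
side bottle [(array([168.1, 286.9]), 0.79, array([0.5517, 0.2284, 0.    ]))]
side beaker []
side wrench [(array([358. , 367.2]), 0.98, array([ 0.548 , -0.3469,  0.    ]))]
```

View pics/top0.png

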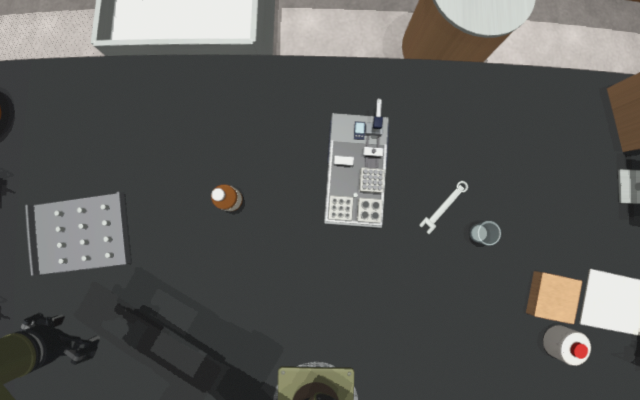

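View pics/side1.png

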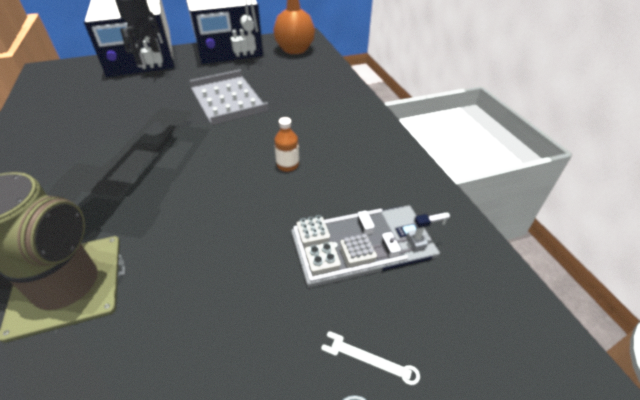

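>>> play_rows(
  commands=[0.2, 0, 0, -10, 7, 0.2, 0, 0, -10, 7, 0.2, 0, 0, -10, 7, 0.2, 0, 0, -10, 7, 0.2, 0, 0, -10, 7, 0.2, -20, 10, -10, 7, 0.2, -30, 15, -10, 7, 0.2, -35, 18, -10, 7, 0.2, -37, 19, -10, 7, 0.2, -37, 19, -10, 7, 0.2, -37, 19, 0, 0, 0.2, -37, 19, 0, 0],
)

```text
time_s: 2.65
eef_pos: [0.3927, 0.309, 0.3316]
eef_rot: [179.9, -0.1, 84.6]
wrist_force: [1.4, 0.5, -0.6]
width: 0.0172
```

>>> play_rows(
  commands=[0.2, -37, 19, 0, 0, 0.2, -37, 19, 0, 0, 0.2, -37, 19, 0, 0, 0.2, -37, 19, 0, 0, 0.2, -37, 19, 0, 0, 0.2, -37, 19, 0, 0, 0.2, -37, 19, 0, 0, 0.2, -37, 19, 0, 0, 0.2, -37, 19, 0, 0, 0.2, -25, 10, 0, 0, 0.2, 0, 0, 0, 0],
)

```text
time_s: 3.57
eef_pos: [0.5397, -0.0686, 0.3303]
eef_rot: [179.9, 0.2, 84.3]
wrist_force: [-0.0, 0.4, -0.5]
width: 0.0172
```

```bash
python3 - <<'E'
from h import *
s=ctrl.read_state(); print(s["time_s"],s["eef_pos"],s["eef_rot"],s["width"],s["wrist_force"])
p=shot("wrist"); save(p,"w1.png"); print(p["tool_from_camera"],p["intrinsics"])
for q in Q:
        r=nets.place_of(p,q); print(q,[(np.round(a["position"],1),round(a["p"],2),np.round(back(p,a["position"],Z[q]),4)) for a in r[:2]])
E
```

```text
3.5667 [ 0.53968747 -0.0686028   0.33029467] [1.79943877e+02 1.69319802e-01 8.42599956e+01] 0.017152726098575946 [-0.04410527  0.39451026 -0.48774477]
[[ 2.84789048e-04 -9.61072976e-01 -2.76294505e-01  7.00478318e-02]
 [ 9.99999891e-01  1.71623333e-04  4.33763495e-04  4.53683684e-04]
 [-3.69459789e-04 -2.76294598e-01  9.61072921e-01 -1.41720250e-01]
 [ 0.00000000e+00  0.00000000e+00  0.00000000e+00  1.00000000e+00]] [[284.75833519   0.         318.48799312]
 [  0.         284.75833519 198.01198894]
 [  0.           0.           1.        ]]
deck [(array([172.2, 344.4]), 0.71, array([ 0.5819, -0.0944,  0.    ]))]
tray_floor [(array([303.4, 340.6]), 0.65, array([ 0.5551, -0.3364,  0.02  ]))]
station_face [(array([199.5, 383.1]), 0.65, array([ 0.6409, -0.1425,  0.02  ]))]
blank_face [(array([150.5, 389.4]), 0.71, array([ 0.6538, -0.0627,  0.02  ]))]
rack_capped_c [(array([201. , 365.5]), 0.74, array([ 0.6095, -0.1374,  0.035 ]))]
rack_wide_c [(array([202.1, 314.4]), 0.59, array([ 0.5278, -0.1311,  0.035 ]))]
rack_narrow_c [(array([156.9, 315.1]), 0.94, array([ 0.5364, -0.0591,  0.035 ]))]
bottle [(array([153. , 316.4]), 0.19, array([ 0.5383, -0.0577,  0.    ]))]
beaker [(array([204.9, 314.5]), 0.25, array([ 0.5259, -0.1468,  0.    ]))]
wrench [(array([303.1, 339.6]), 0.58, array([ 0.5536, -0.3505,  0.    ]))]
```

View pics/w1.png

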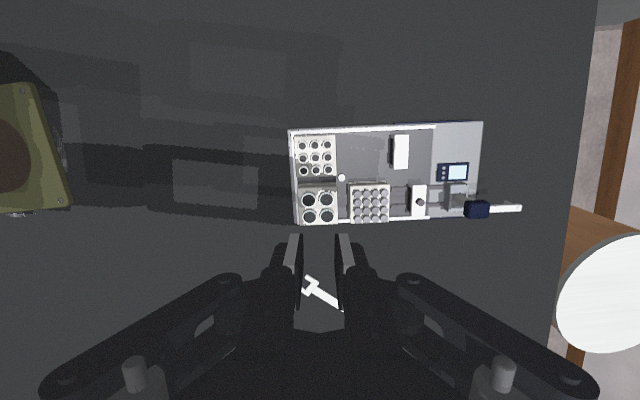

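```bash
python3 - <<'E'
import cv2
im=cv2.imread("pics/w1.png")[110:235,280:440]
cv2.imwrite("pics/w1c.png",cv2.resize(im,None,fx=4.6,fy=4.6,interpolation=cv2.INTER_CUBIC))
E
```

```text
(no output)
```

View pics/w1c.png

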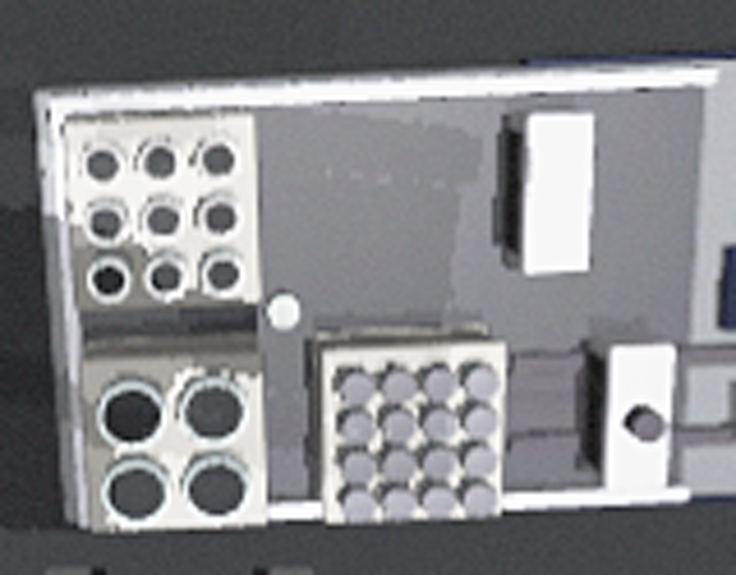

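```bash
cat >> h.py <<'E'
from scipy.optimize import least_squares
def D(par,P):
    x,y,a=par; P=np.atleast_2d(np.array(P,float)); c,s=np.cos(a),np.sin(a)
    return np.c_[x+c*P[:,0]-s*P[:,1], y+s*P[:,0]+c*P[:,1], P[:,2]]
E
cat > d.py <<'E'
from h import *
s=dict(eef_pos=[0.53968747,-0.0686028,0.33029467],eef_rot=[1.79943877e+02,1.69319802e-01,8.42599956e+01])
import pickle
p=dict(intrinsics=[[284.758,0,318.488],[0,284.758,198.012],[0,0,1]],dist_coeffs=[0]*5)
E
python3 - <<'E'
from h import *
s=ctrl.read_state(); p=shot("wrist"); print(p["dist_coeffs"])
import pickle; pickle.dump(p,open("w1.pkl","wb"))
c=lambda u,v:(u/4.6+280-.4,v/4.6+110-.4)
pts=[((0,0,.028),c(284,311))]
n=[(-71,70,(66,115)),(-9,70,(255,112)),(-9,8,(260,303))]
w=[(-71,-8,(84,350)),(-9,-8,(265,346)),(-9,-70,(268,524)),(-71,-70,(85,528))]
for x,y,q in n+w: pts.append(((x/1e3,y/1e3,.05),c(*q)))
pts+= [((.06,.0735,.028),c(660,78))]
X=[a for a,b in pts]; U=np.array([b for a,b in pts])
f=lambda q:(proj(p,D(q,X))-U).ravel()
r=least_squares(f,[.57,-.1,-.09],loss='soft_l1',x_scale=[.01,.01,.01]); print(r.x,np.degrees(r.x[2])); print(np.round(f(r.x).reshape(-1,2),1))
def inv(q): # deck coords of crop px at z
    pass
x,y,a=r.x
for nm,q,z in [("cap nl",(320,345),.05),("fl",(505,337),.05),("fr",(505,517),.05),("nr",(323,522),.05),("stop face top L",(606,348),.046),("stop R",(610,490),.046),("blankL",(527,113),.046),("blankR",(526,272),.046)]:
    u=c(*q); P=back(p,(u[1],u[0]),z); dx,dy=P[0]-x,P[1]-y; print(nm,np.round([np.cos(a)*dx+np.sin(a)*dy,-np.sin(a)*dx+np.cos(a)*dy],4))
E
```

```text
[-0.02578734  0.          0.          0.          0.        ]
[ 0.5733023  -0.08863995 -0.06111428] -3.5015904931713826
[[  0.5  -0.3]
 [ -0.3  -0.2]
 [  1.3  -1. ]
 [  0.8  -0.6]
 [ -1.3   0.8]
 [ -0.1   0.4]
 [ -0.2  -0.2]
 [  0.5   0.1]
 [-42.4   1.8]]
cap nl [ 0.0094 -0.0076]
fl [ 0.0707 -0.0068]
fr [ 0.0731 -0.0705]
nr [ 0.0103 -0.0703]
stop face top L [ 0.1059 -0.0126]
stop R [ 0.1102 -0.0633]
blankL [0.0762 0.0655]
blankR [0.0779 0.014 ]
```

```bash
python3 - <<'E'
from h import *
import pickle; p=pickle.load(open("w1.pkl","rb"))
c=lambda u,v:(u/4.6+280-.4,v/4.6+110-.4)
pts=[((0,0,.028),c(284,311))]
n=[(-71,70,(66,115)),(-9,70,(255,112)),(-9,8,(260,303))]
w=[(-71,-8,(84,350)),(-9,-8,(265,346)),(-9,-70,(268,524)),(-71,-70,(85,528))]
for x,y,q in n+w: pts.append(((x/1e3,y/1e3,.05),c(*q)))
b=[(77,65,(527,113)),(77,13,(526,272))]
for x,y,q in b: pts.append(((x/1e3,y/1e3,.046),c(*q)))
X=[a for a,_ in pts]; U=np.array([q for a,q in pts])
cp=[(-31,31,(320,343)),(31,31,(505,336)),(31,-31,(505,517)),(-31,-31,(323,522))]
sp=[(0,26,(606,348)),(0,-26,(610,490))]
UC=np.array([c(*q) for *_,q in cp]); US=np.array([c(*q) for *_,q in sp])
def f(q):
    a=proj(p,D(q[:3],X))-U
    C=[((x)/1e3+q[3],y/1e3+q[4],.05) for x,y,_ in cp]; S=[(q[5],y/1e3-.039,.046) for x,y,_ in sp]
    return np.r_[a.ravel(),(proj(p,D(q[:3],C))-UC).ravel(),(proj(p,D(q[:3],S))-US).ravel()]
r=least_squares(f,[.57,-.1,-.09,.04,-.039,.1],loss='soft_l1',x_scale=.01); print(np.round(r.x,4),np.degrees(r.x[2])); print(np.round(f(r.x).reshape(-1,2),1))
# rim lines direction at z=.028
for A,B in [((120,86),(640,63)),((300,520),(680,500))]:
    A=c(*A);B=c(*B);PA=back(p,A[::-1],.028);PB=back(p,B[::-1],.028);d=PB-PA;print(np.degrees(np.arctan2(d[1],d[0])))
E
```

```text
[ 0.5731 -0.0886 -0.0536  0.0407 -0.0388  0.1079] -3.0695489782040015
[[ 0.4 -0.3]
 [-0.7  0.1]
 [ 0.8 -1. ]
 [ 0.7 -0.5]
 [-1.4  1.1]
 [-0.2  0.4]
 [ 0.  -0.2]
 [ 0.7  0.3]
 [ 0.1 -0.1]
 [-0.8  0.3]
 [ 0.1  0.5]
 [ 0.6  0.5]
 [-0.6 -0.8]
 [-0.1 -0.4]
 [ 1.2 -0.4]
 [-1.3  0.5]]
-2.7543318301890465
-2.1952938394630066
```

>>> play_rows(
  commands=[0.2, 5, 10, 25, 0, 0.2, 5, 10, 25, 0, 0.2, 5, 10, 25, 0, 0.2, 5, 5, 20, 0, 0.2, 0, 0, 0, 0, 0.2, 0, 0, 0, 0, 0.2, 0, 0, 0, 0],
)

```text
time_s: 4.75
eef_pos: [0.575, -0.0467, 0.2369]
eef_rot: [179.9, 0.0, 84.6]
wrist_force: [0.1, -0.2, 0.5]
width: 0.0172
```

```bash
python3 - <<'E'
from h import *
import pickle
s=ctrl.read_state(); print(s["time_s"],s["eef_pos"],s["eef_rot"],s["joint_vel"])
p=shot("wrist"); pickle.dump(p,open("w2.pkl","wb")); save(p,"w2.png")
s=ctrl.read_state(); print(s["time_s"],s["eef_pos"],s["eef_rot"])
for q in Q[:7]:
    r=nets.place_of(p,q); print(q,[(np.round(a["position"],1),round(a["p"],2),np.round(back(p,a["position"],Z[q]),4)) for a in r[:2]])
E
```

```text
4.75 [ 0.57502213 -0.04666986  0.23690276] [1.79932115e+02 1.86701642e-02 8.45915667e+01] [-0.4307424  -0.92696033 -0.81633208 -0.04623344 -0.21528338  0.07542187]
4.8 [ 0.57532883 -0.04682395  0.23750002] [1.79850768e+02 2.17205726e-02 8.45770959e+01]
deck [(array([201.9, 320.1]), 0.72, array([ 0.574 , -0.0913,  0.    ]))]
tray_floor [(array([211.7, 319.4]), 0.58, array([ 0.5722, -0.0987,  0.02  ]))]
station_face [(array([237.6, 373.4]), 0.74, array([ 0.6422, -0.1429,  0.02  ])), (array([183.7, 288. ]), 0.42, array([ 0.5354, -0.0569,  0.02  ]))]
blank_face [(array([178. , 377.9]), 0.58, array([ 0.6514, -0.0603,  0.02  ]))]
rack_capped_c [(array([242., 353.]), 0.93, array([ 0.6127, -0.1397,  0.035 ]))]
rack_wide_c [(array([242.9, 292.3]), 0.95, array([ 0.5331, -0.1334,  0.035 ])), (array([205.1, 321.8]), 0.16, array([ 0.5764, -0.0851,  0.035 ]))]
rack_narrow_c [(array([187.3, 288.7]), 0.86, array([ 0.5376, -0.0582,  0.035 ]))]
```

View pics/w2.png

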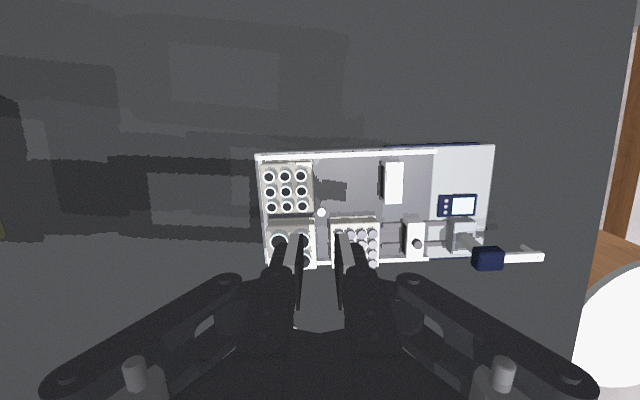

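```bash
python3 - <<'E'
import cv2
im=cv2.imread("pics/w2.png")[140:280,250:440]
cv2.imwrite("pics/w2c.png",cv2.resize(im,None,fx=4.2,fy=4.2,interpolation=cv2.INTER_CUBIC))
E
```

```text
(no output)
```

View pics/w2c.png

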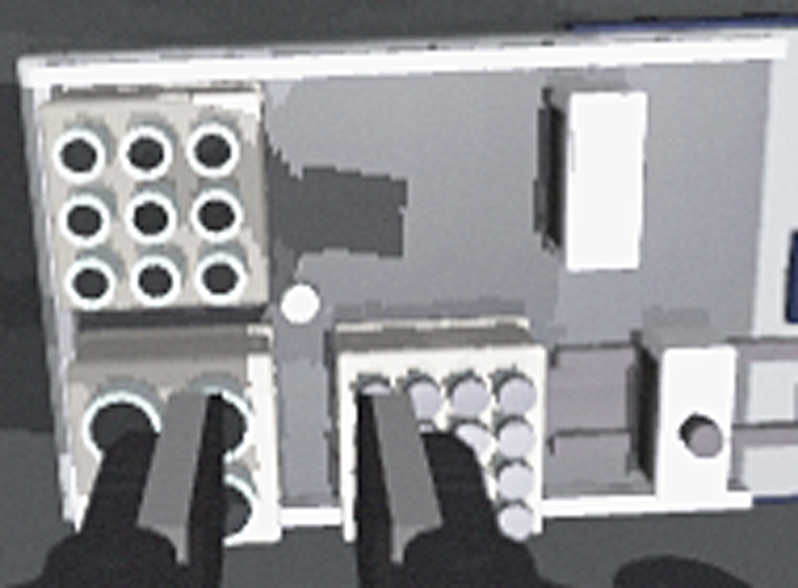

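```bash
python3 - <<'E'
from h import *
import pickle; p=pickle.load(open("w2.pkl","rb"))
S=4.2
c=lambda u,v:(u/S+250-.4,v/S+140-.4)
pts=[((0,0,.028),c(299,303))]
n=[(-71,70,(44,106)),(-9,70,(263,97)),(-9,8,(267,303)),(-71,8,(62,309))]
w=[(-71,-8,(72,360)),(-9,-8,(271,350)),(-9,-70,(278,542))]
for x,y,q in n+w: pts.append(((x/1e3,y/1e3,.05),c(*q)))
b=[(77,65,(568,95)),(77,13,(567,268))]
for x,y,q in b: pts.append(((x/1e3,y/1e3,.046),c(*q)))
X=[a for a,_ in pts]; U=np.array([q for a,q in pts])
cp=[(-31,31,(338,352)),(31,31,(545,348)),(31,-31,(540,532)),(-31,-31,(346,538))]
sp=[(0,26,(655,348)),(0,-26,(657,500))]
UC=np.array([c(*q) for *_,q in cp]); US=np.array([c(*q) for *_,q in sp])
def f(q):
    a=proj(p,D(q[:3],X))-U
    C=[((x)/1e3+q[3],y/1e3+q[4],.05) for x,y,_ in cp]; S=[(q[5],y/1e3-.039,.046) for x,y,_ in sp]
    return np.r_[a.ravel(),(proj(p,D(q[:3],C))-UC).ravel(),(proj(p,D(q[:3],S))-US).ravel()]
r=least_squares(f,[.57,-.1,-.09,.04,-.039,.1],loss='soft_l1',x_scale=.01); print(np.round(r.x,4),np.degrees(r.x[2])); print(np.round(f(r.x).reshape(-1,2),1))
for A,B in [((80,60),(700,32)),((560,505),(740,493)),((60,75),(720,45))]:
    A=c(*A);B=c(*B);PA=back(p,A[::-1],.028);PB=back(p,B[::-1],.028);d=PB-PA;print(np.degrees(np.arctan2(d[1],d[0])))
E
```

```text
[ 0.5754 -0.0962 -0.0519  0.0402 -0.0394  0.1057] -2.9761593686278416
[[ 0.9 -0.1]
 [-1.6 -1.7]
 [-0.4 -1.8]
 [ 1.1 -0.1]
 [-0.8  0.5]
 [-1.9  0.5]
 [ 0.8  0.9]
 [ 1.3 -0.1]
 [ 0.4 -0.7]
 [-0.3  0.4]
 [-0.5  0.2]
 [ 0.5 -0.9]
 [ 0.8  0.1]
 [-0.9  0.6]
 [ 1.2  0.3]
 [-1.1  1.4]]
-2.7881904442139356
-1.4117028380802465
-2.7674450773418164
```

```bash
python3 - <<'E'
import cv2
im=cv2.imread("pics/top1.png")[100:235,310:405]
cv2.imwrite("pics/t1c.png",cv2.resize(im,None,fx=4.4,fy=4.4,interpolation=cv2.INTER_CUBIC))
E
```

```text
(no output)
```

View pics/t1c.png

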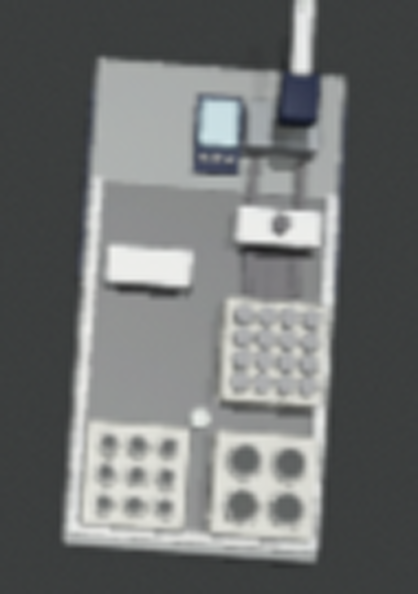

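```bash
python3 - <<'E'
from h import *
p=shot("top"); S=4.4
c=lambda u,v:(u/S+310-.4,v/S+100-.4)
pts=[((0,0,.028),c(200,416))]
for x,y,q in [(-76,76,(68,543)),(-76,-76,(314,560))]: pts.append(((x/1e3,y/1e3,.028),c(*q)))
for x,y,q in [(-9,70,(90,424)),(-9,8,(188,432)),(-71,8,(183,526)),(-71,70,(83,524)),(-9,-8,(217,432)),(-9,-70,(322,438)),(-71,-8,(210,532))]: pts.append(((x/1e3,y/1e3,.05),c(*q)))
for x,y,q in [(77,65,(106,280)),(77,13,(190,287))]: pts.append(((x/1e3,y/1e3,.046),c(*q)))
X=[a for a,_ in pts]; U=np.array([q for a,q in pts])
f=lambda q:(proj(p,D(q,X))-U).ravel()
r=least_squares(f,[.57,-.1,-.09],loss='soft_l1',x_scale=.01,f_scale=.5); print(r.x,np.degrees(r.x[2])); print(np.round(f(r.x).reshape(-1,2),1))
for A,B,z in [((66,543),(92,178),.028),((316,560),(335,195),.028),((68,543),(314,560),.028),((100,60),(345,77),.02),((108,245),(192,250),.046),((238,205),(322,212),.046)]:
    A=c(*A);B=c(*B);PA=back(p,A[::-1],z);PB=back(p,B[::-1],z);d=PB-PA;print(np.degrees(np.arctan2(d[1],d[0])))
E
```

```text
[ 0.57301164 -0.09836061 -0.05400664] -3.0943522985080767
[[ 0.2  0.6]
 [ 0.1 -2.3]
 [ 0.5 -2. ]
 [-0.6 -0.6]
 [ 0.5 -0.7]
 [ 0.1  1.4]
 [-0.7  0.1]
 [-0.  -0.2]
 [-0.6  0.1]
 [ 0.   0.4]
 [-0.1  0.4]
 [ 0.2  0.3]]
-3.0606648632517044
-2.6514559024501536
-92.89808979674436
-92.56682390894969
-92.18309467413316
-93.40563877808368
```

>>> play_rows(
  commands=[0.2, -30, 10, 0, -2.5, 0.2, -40, 10, 0, 0, 0.2, -40, 10, 0, 0, 0.2, -40, 10, 0, 0, 0.2, -6, 1, 35, 0, 0.2, 0, 0, 40, 0, 0.2, 0, 0, 40, 0, 0.2, 0, 0, 35, 0, 0.2, 0, 0, 25, 0, 0.2, 0, 0, 15, 0, 0.2, 0, 0, 0, 0, 0.2, 0, 0, 0, 0],
)

```text
time_s: 6.2
eef_pos: [0.6057, -0.2046, 0.0449]
eef_rot: [-179.9, -0.0, 87.1]
wrist_force: [1.4, -0.2, 0.9]
width: 0.0172
```

```bash
cat >> h.py <<'E'
DK=(0.5735,-0.0975,np.radians(-2.9))
def dk(P):
    x,y,a=DK;dx,dy=P[0]-x,P[1]-y;c,s=np.cos(a),np.sin(a);return np.array([c*dx+s*dy,-s*dx+c*dy])
def st():
    s=ctrl.read_state();P=s["eef_pos"];print("t",round(s["time_s"],2),"tcp",np.round(P,4),"deck mm",np.round(dk(P)*1e3,1),"rot",np.round(s["eef_rot"],2),"yaw-deck",round(s["eef_rot"][2]+2.9,2),"F",np.round(s["wrist_force"],1),"w",round(s["width"],4))
E
python3 - <<'E'
from h import *
st()
p=shot("side"); save(p,"s2.png",(190,300,270,460),4.2)
p=shot("top"); save(p,"t2.png",(100,235,310,430),4.2)
p=shot("wrist"); save(p,"w3.png")
E
```

```text
t 6.2 tcp [ 0.6057 -0.2046  0.0449] deck mm [  37.6 -105.4] rot [-1.7987e+02 -4.0000e-02  8.7070e+01] yaw-deck 89.97 F [ 1.4 -0.2  0.9] w 0.0172
```

View pics/s2.png

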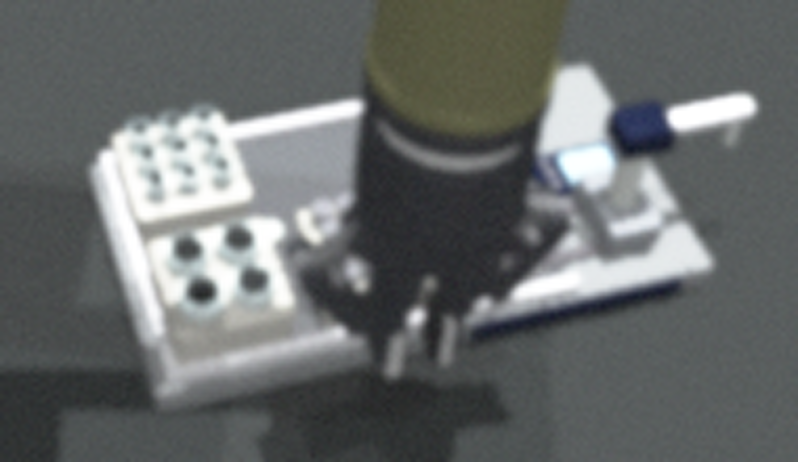

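View pics/w3.png

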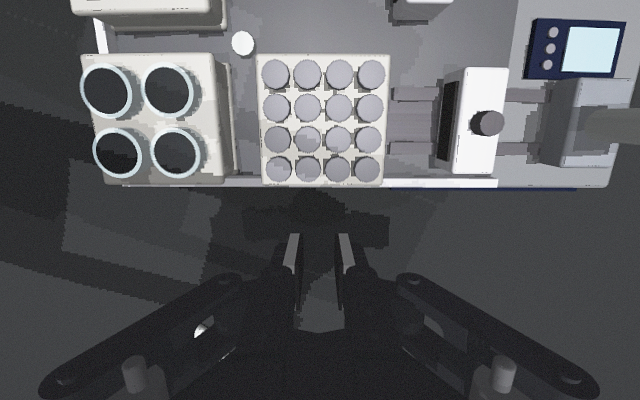

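>>> play_rows(
  commands=[0.2, 0, 1, 8, 0, 0.2, 5, 1, 5, 0, 0.2, 5, 0, 0, 0, 0.2, 5, 0, 0, 0, 0.2, 3, 0, 0, 0, 0.2, 3, 0, 0, 0, 0.2, 3, 0, 0, 0, 0.2, 3, 0, 0, 0, 0.2, 3, 0, 0, 0],
)

```text
time_s: 7.1
eef_pos: [0.61, -0.1752, 0.033]
eef_rot: [180.0, 0.1, 87.1]
wrist_force: [0.3, -2.7, 0.2]
width: 0.0173
```

```bash
python3 - <<'E'
from h import *
st()
p=shot("wrist"); save(p,"w4.png"); st()
E
```

```text
t 7.1 tcp [ 0.61   -0.1752  0.033 ] deck mm [ 40.4 -75.8] rot [1.7997e+02 6.0000e-02 8.7090e+01] yaw-deck 89.99 F [ 0.3 -2.7  0.2] w 0.0173
t 7.15 tcp [ 0.61   -0.1746  0.033 ] deck mm [ 40.4 -75.1] rot [1.7998e+02 2.0000e-02 8.7090e+01] yaw-deck 89.99 F [-0.  -1.1 -0.1] w 0.0172
```

View pics/w4.png

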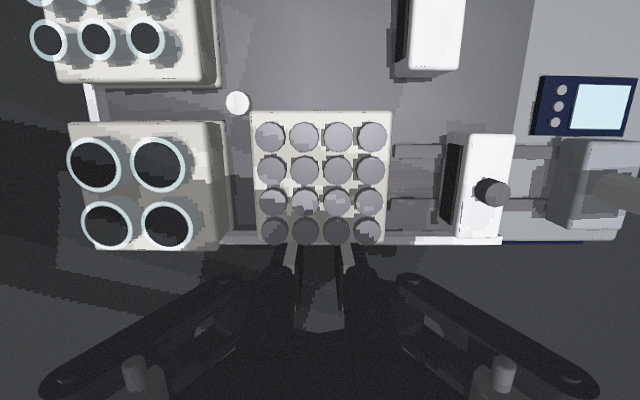

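>>> play_rows(
  commands=[0.2, 4, 0, 0, 0, 0.2, 6, 0, 0, 0, 0.2, 6, 0, 0, 0, 0.2, 6, 0, 0, 0, 0.2, 6, 0, 0, 0, 0.2, 6, 0, 0, 0, 0.2, 6, 0, 0, 0, 0.2, 6, 0, 0, 0, 0.2, 5, 0, 0, 0, 0.2, 4, 0, 0, 0, 0.2, 3, 0, 0, 0, 0.2, 2, 0, 0, 0],
)

```text
time_s: 8.15
eef_pos: [0.613, -0.1147, 0.033]
eef_rot: [180.0, 0.0, 87.1]
wrist_force: [-0.6, -3.1, 3.0]
width: 0.0172
```

```bash
python3 - <<'E'
from h import *
st()
p=shot("wrist"); save(p,"w5.png"); st()
E
```

```text
t 8.15 tcp [ 0.613  -0.1147  0.033 ] deck mm [ 40.4 -15.2] rot [1.7998e+02 2.0000e-02 8.7090e+01] yaw-deck 89.99 F [-0.6 -3.1  3. ] w 0.0172
t 8.2 tcp [ 0.613  -0.1144  0.0329] deck mm [ 40.3 -14.9] rot [ 1.7999e+02 -1.0000e-02  8.7090e+01] yaw-deck 89.99 F [ 0.  -1.8  1.7] w 0.017
```

View pics/w5.png

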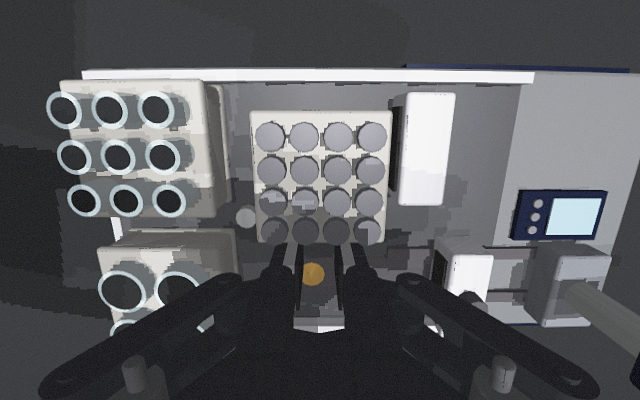

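>>> play_rows(
  commands=[0.2, 3, 0, 0, 0, 0.2, 3, 0, 0, 0, 0.2, 2, 0, 0, 0, 0.2, 1, 0, 0, 0, 0.2, 0, 0, 0, 0],
)

```text
time_s: 8.62
eef_pos: [0.6134, -0.1058, 0.0328]
eef_rot: [180.0, -0.0, 87.1]
wrist_force: [0.1, -2.9, 3.2]
width: 0.0169
```

>>> play_rows(
  commands=[0.2, 1, 0, 0, 0, 0.2, 1, 0, 0, 0],
)

```text
time_s: 8.78
eef_pos: [0.6134, -0.1041, 0.0328]
eef_rot: [180.0, 0.0, 87.1]
wrist_force: [0.1, -3.9, 2.6]
width: 0.0171
```

```bash
python3 - <<'E'
from h import *
st()
p=shot("wrist"); save(p,"w6.png",(60,260,200,500),2.6); st()
E
```

```text
t 8.78 tcp [ 0.6134 -0.1041  0.0328] deck mm [40.2 -4.6] rot [1.800e+02 1.000e-02 8.706e+01] yaw-deck 89.96 F [ 0.1 -3.9  2.6] w 0.0171
t 8.83 tcp [ 0.6134 -0.1039  0.0328] deck mm [40.2 -4.4] rot [180.    -0.    87.07] yaw-deck 89.97 F [ 0.3 -4.1  4.1] w 0.0172
```

View pics/w6.png

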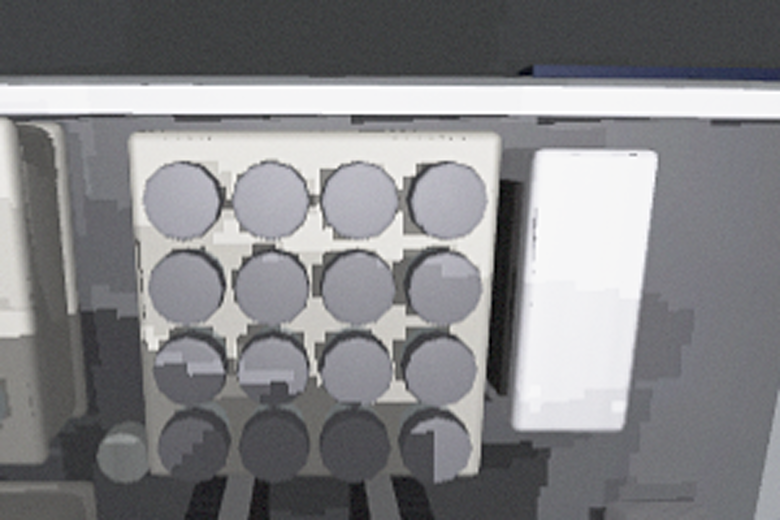

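>>> play_rows(
  commands=[0.2, 1, 0, 0, 0, 0.2, 0, 0, 0, 0],
)

```text
time_s: 9.0
eef_pos: [0.6135, -0.1029, 0.0328]
eef_rot: [180.0, -0.0, 87.1]
wrist_force: [0.2, -3.8, 2.9]
width: 0.0174
```

>>> play_rows(
  commands=[0.2, 1, 0, 0, 0, 0.2, 0, 0, 0, 0],
)

```text
time_s: 9.17
eef_pos: [0.6135, -0.1019, 0.0328]
eef_rot: [-180.0, -0.0, 87.1]
wrist_force: [0.0, -4.8, 3.6]
width: 0.0171
```

>>> play_rows(
  commands=[0.2, 1, 0, 0, 0, 0.2, 0, 0, 0, 0],
)

```text
time_s: 9.33
eef_pos: [0.6136, -0.1009, 0.0328]
eef_rot: [-180.0, -0.0, 87.1]
wrist_force: [0.1, -4.7, 3.1]
width: 0.0171
```

```bash
python3 - <<'E'
from h import *
st()
p=shot("wrist"); save(p,"w7.png",(60,260,200,500),2.6); st()
E
```

```text
t 9.33 tcp [ 0.6136 -0.1009  0.0328] deck mm [40.2 -1.3] rot [-1.7999e+02 -1.0000e-02  8.7070e+01] yaw-deck 89.97 F [ 0.1 -4.7  3.1] w 0.0171
t 9.38 tcp [ 0.6136 -0.1009  0.0328] deck mm [40.2 -1.4] rot [-1.800e+02 -1.000e-02  8.707e+01] yaw-deck 89.97 F [ 0.1 -3.8  3.2] w 0.0168
```

View pics/w7.png

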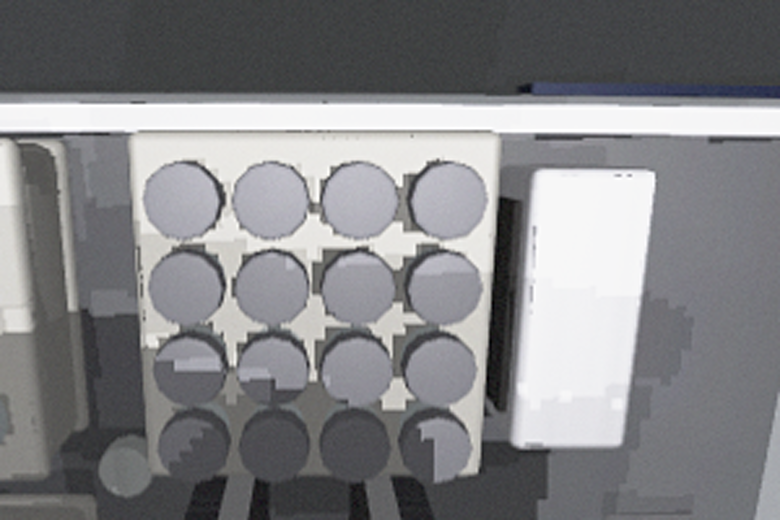

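>>> play_rows(
  commands=[0.2, 1, 0, 0, 0, 0.2, 0, 0, 0, 0],
)

```text
time_s: 9.55
eef_pos: [0.6136, -0.1008, 0.0328]
eef_rot: [-180.0, 0.1, 87.1]
wrist_force: [-0.1, -6.8, 2.7]
width: 0.017
```

>>> play_rows(
  commands=[0.2, -8, 0, 0, 0, 0.2, -10, 0, -15, 0, 0.2, -10, 0, -40, 0, 0.2, -10, -20, -40, 0, 0.2, -2, -35, -10, 0, 0.2, 0, -35, 0, 0, 0.2, 0, -35, 0, 0, 0.2, 0, -22, 0, 7, 0.2, 0, 0, 0, 7, 0.2, 0, 0, 0, 7, 0.2, 0, 0, 0, 7, 0.2, 0, 0, 0, 7],
)

```text
time_s: 10.55
eef_pos: [0.4656, -0.1305, 0.1337]
eef_rot: [-179.8, -0.1, 51.7]
wrist_force: [-0.1, -0.1, -0.8]
width: 0.0168
```

>>> play_rows(
  commands=[0.2, 0, 0, 0, 7, 0.2, 0, 0, 0, 7, 0.2, 0, 0, 0, 7, 0.2, 0, 0, 0, 7, 0.2, 0, 0, 0, 7, 0.2, 0, 0, 0, 7, 0.2, 0, 0, 0, 7, 0.2, 0, 0, 0, 6, 0.2, 0, 0, 0, 0, 0.2, 0, 0, 0, 0],
)

```text
time_s: 11.38
eef_pos: [0.466, -0.1309, 0.1336]
eef_rot: [-179.9, 0.1, -2.8]
wrist_force: [-0.1, 0.5, -0.6]
width: 0.0171
```

```bash
python3 - <<'E'
from h import *
st()
p=shot("wrist"); save(p,"w8.png"); st()
E
```

```text
t 11.38 tcp [ 0.466  -0.1309  0.1336] deck mm [-105.7  -38.7] rot [-1.7991e+02  9.0000e-02 -2.7600e+00] yaw-deck 0.14 F [-0.1  0.5 -0.6] w 0.0171
t 11.43 tcp [ 0.4661 -0.131   0.1337] deck mm [-105.5  -38.9] rot [-1.7993e+02  7.0000e-02 -2.7700e+00] yaw-deck 0.13 F [-0.1 -0.3 -1.9] w 0.0168
```

View pics/w8.png

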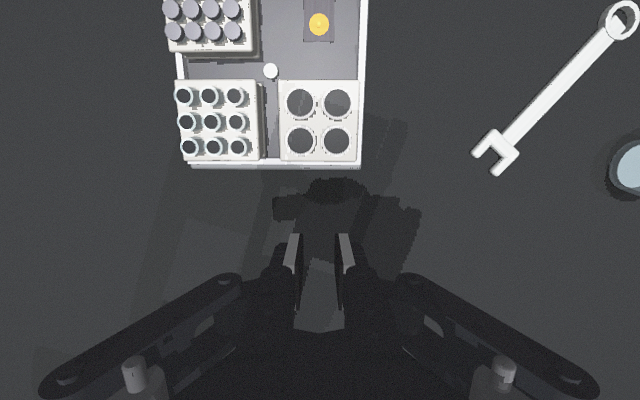

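>>> play_rows(
  commands=[0.2, 0, 0, 35, 0, 0.2, 0, 0, 35, 0, 0.2, 0, 0, 20, 0, 0.2, 5, 0, 11, 0, 0.2, 5, 0, 0, 0, 0.2, 4, 0, 0, 0, 0.2, 3, 0, 0, 0, 0.2, 3, 0, 0, 0, 0.2, 3, 0, 0, 0, 0.2, 3, 0, 0, 0, 0.2, 3, 0, 0, 0],
)

```text
time_s: 12.35
eef_pos: [0.4949, -0.1329, 0.0337]
eef_rot: [-180.0, 0.1, -2.9]
wrist_force: [-3.1, 0.2, 2.8]
width: 0.0171
```

>>> play_rows(
  commands=[0.2, 4, 0, 0, 0, 0.2, 5, 0, 0, 0, 0.2, 5, 0, 0, 0, 0.2, 5, 0, 0, 0, 0.2, 4, 0, 0, 0],
)

```text
time_s: 12.77
eef_pos: [0.5194, -0.1344, 0.0332]
eef_rot: [180.0, -0.0, -2.9]
wrist_force: [-3.2, -0.6, 1.9]
width: 0.0172
```

```bash
python3 - <<'E'
from h import *
st()
p=shot("wrist"); save(p,"w9.png"); st()
E
```

```text
t 12.77 tcp [ 0.5194 -0.1344  0.0332] deck mm [-52.2 -39.6] rot [ 1.7999e+02 -3.0000e-02 -2.9300e+00] yaw-deck -0.03 F [-3.2 -0.6  1.9] w 0.0172
t 12.82 tcp [ 0.5207 -0.1347  0.0332] deck mm [-50.9 -39.8] rot [ 1.7998e+02 -1.3000e-01 -2.9200e+00] yaw-deck -0.02 F [ 0.3 -0.5 -0. ] w 0.0173
```

View pics/w9.png

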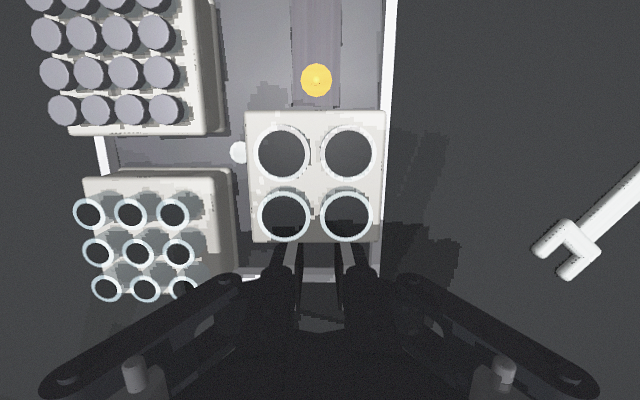

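>>> play_rows(
  commands=[0.2, 2, 0, 0, 0, 0.2, 2, 0, 0, 0, 0.2, 2, 0, 0, 0, 0.2, 2, 0, 0, 0, 0.2, 2, 0, 0, 0],
)

```text
time_s: 13.23
eef_pos: [0.5289, -0.1348, 0.033]
eef_rot: [-180.0, -0.0, -2.9]
wrist_force: [-1.2, 0.3, 0.0]
width: 0.0171
```

>>> play_rows(
  commands=[0.2, 2, 0, 0, 0, 0.2, 3, 0, 0, 0, 0.2, 4, 0, 0, 0, 0.2, 4, 0, 0, 0, 0.2, 4, 0, 0, 0, 0.2, 4, 0, 0, 0, 0.2, 4, 0, 0, 0, 0.2, 4, 0, 0, 0, 0.2, 4, 0, 0, 0, 0.2, 4, 0, 0, 0],
)

```text
time_s: 14.07
eef_pos: [0.5659, -0.1367, 0.0332]
eef_rot: [-180.0, 0.0, -2.9]
wrist_force: [-2.6, 0.7, -0.5]
width: 0.0171
```

```bash
python3 - <<'E'
from h import *
st()
p=shot("wrist"); save(p,"w10.png"); st()
E
```

```text
t 14.07 tcp [ 0.5659 -0.1367  0.0332] deck mm [ -5.6 -39.6] rot [-1.80e+02  1.00e-02 -2.92e+00] yaw-deck -0.02 F [-2.6  0.7 -0.5] w 0.0171
t 14.12 tcp [ 0.5671 -0.1369  0.0333] deck mm [ -4.4 -39.7] rot [ 1.7999e+02 -9.0000e-02 -2.9300e+00] yaw-deck -0.03 F [ 0.4 -0.3 -1. ] w 0.0172
```

View pics/w10.png

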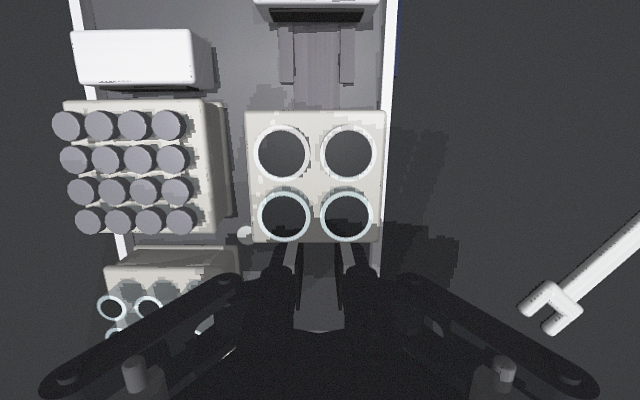

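>>> play_rows(
  commands=[0.2, 3, 0, 0, 0, 0.2, 4, 0, 0, 0, 0.2, 4, 0, 0, 0, 0.2, 4, 0, 0, 0, 0.2, 4, 0, 0, 0, 0.2, 3, 0, 0, 0, 0.2, 2, 0, 0, 0, 0.2, 2, 0, 0, 0, 0.2, 1, 0, 0, 0, 0.2, 0, 0, 0, 0],
)

```text
time_s: 14.95
eef_pos: [0.5928, -0.1381, 0.0332]
eef_rot: [180.0, -0.0, -2.9]
wrist_force: [-1.5, 0.4, 0.3]
width: 0.0175
```

```bash
python3 - <<'E'
from h import *
st()
p=shot("wrist"); save(p,"w11.png"); st()
E
```

```text
t 14.95 tcp [ 0.5928 -0.1381  0.0332] deck mm [ 21.3 -39.6] rot [ 1.80e+02 -2.00e-02 -2.93e+00] yaw-deck -0.03 F [-1.5  0.4  0.3] w 0.0175
t 15.0 tcp [ 0.5928 -0.1381  0.0332] deck mm [ 21.3 -39.6] rot [ 1.80e+02 -3.00e-02 -2.93e+00] yaw-deck -0.03 F [-0.9  0.3 -0.4] w 0.017
```

View pics/w11.png

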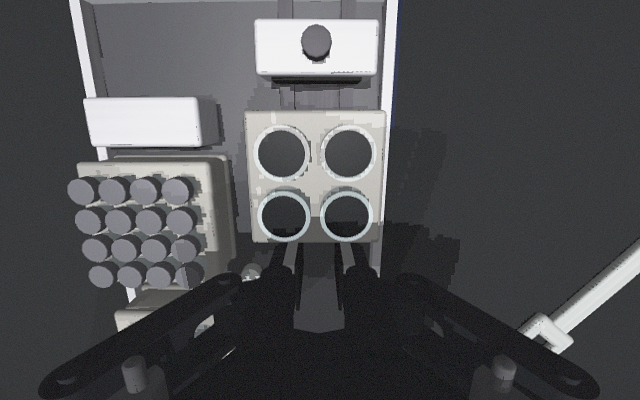

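>>> play_rows(
  commands=[0.2, 2, 0, 0, 0, 0.2, 2, 0, 0, 0, 0.2, 2, 0, 0, 0, 0.2, 2, 0, 0, 0, 0.2, 1, 0, 0, 0, 0.2, 0, 0, 0, 0],
)

```text
time_s: 15.5
eef_pos: [0.6024, -0.1387, 0.0332]
eef_rot: [180.0, -0.1, -2.9]
wrist_force: [-0.2, 0.1, 0.1]
width: 0.017
```

>>> play_rows(
  commands=[0.2, 1, 0, 0, 0, 0.2, 1, 0, 0, 0, 0.2, 0, 0, 0, 0],
)

```text
time_s: 15.75
eef_pos: [0.6034, -0.1387, 0.0332]
eef_rot: [180.0, 0.0, -2.9]
wrist_force: [-2.0, -0.4, 1.7]
width: 0.0169
```

```bash
python3 - <<'E'
from h import *
p=shot("wrist"); save(p,"w12.png",(50,330,210,450),2.1); st()
E
```

```text
t 15.8 tcp [ 0.6034 -0.1387  0.0332] deck mm [ 31.9 -39.6] rot [-1.80e+02  1.00e-02 -2.93e+00] yaw-deck -0.03 F [-2.2 -0.7  1.8] w 0.017
```

View pics/w12.png

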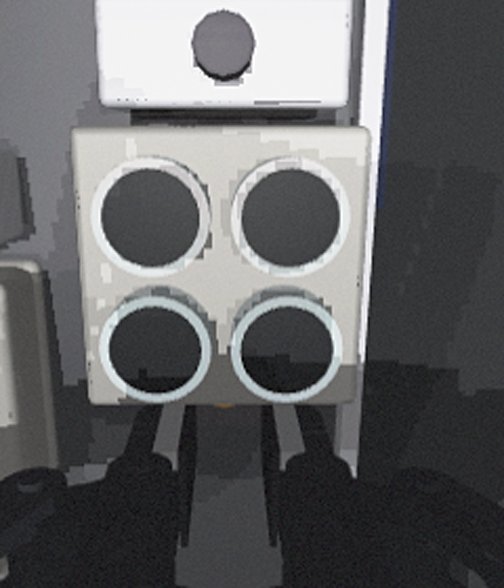

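>>> play_rows(
  commands=[0.2, 1, 0, 0, 0, 0.2, 0, 0, 0, 0],
)

```text
time_s: 15.97
eef_pos: [0.6045, -0.1387, 0.0332]
eef_rot: [-180.0, -0.0, -2.9]
wrist_force: [-1.4, 0.0, 2.4]
width: 0.0171
```

>>> play_rows(
  commands=[0.2, 1, 0, 0, 0, 0.2, 0, 0, 0, 0],
)

```text
time_s: 16.13
eef_pos: [0.6054, -0.1387, 0.0331]
eef_rot: [-180.0, 0.0, -2.9]
wrist_force: [-2.8, 0.6, 1.7]
width: 0.0167
```

```bash
python3 - <<'E'
from h import *
p=shot("wrist"); save(p,"w13.png",(50,330,210,450),2.1); st()
E
```

```text
t 16.18 tcp [ 0.6053 -0.1387  0.0331] deck mm [ 33.9 -39.5] rot [-1.7999e+02  2.0000e-02 -2.9300e+00] yaw-deck -0.03 F [-2.1  0.   2.1] w 0.017
```

View pics/w13.png

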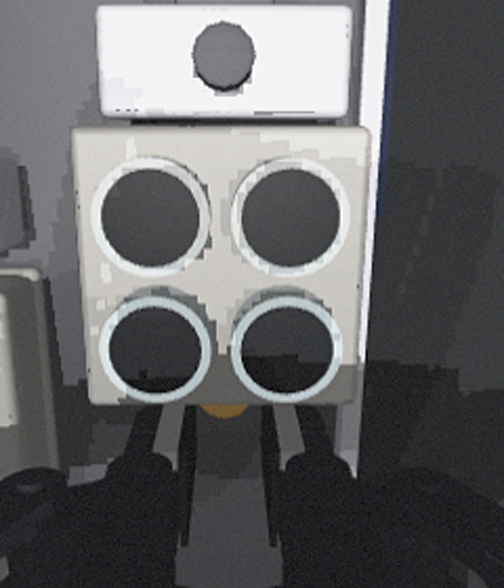

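Still a small gap of about 2 mm; continuing.

>>> play_rows(
  commands=[0.2, 1, 0, 0, 0, 0.2, 0, 0, 0, 0],
)

```text
time_s: 16.35
eef_pos: [0.6054, -0.1387, 0.0331]
eef_rot: [-180.0, 0.1, -2.9]
wrist_force: [-3.9, -0.0, 3.9]
width: 0.017
```

>>> play_rows(
  commands=[0.2, 1, 0, 0, 0, 0.2, 0, 0, 0, 0],
)

```text
time_s: 16.52
eef_pos: [0.6053, -0.1387, 0.033]
eef_rot: [-180.0, 0.2, -2.9]
wrist_force: [-6.2, -0.8, 5.8]
width: 0.0171
```

>>> play_rows(
  commands=[0.2, 0.5, 0, 0, 0, 0.2, 0, 0, 0, 0],
)

```text
time_s: 16.68
eef_pos: [0.6054, -0.1387, 0.033]
eef_rot: [-180.0, 0.3, -2.9]
wrist_force: [-7.5, -0.2, 5.3]
width: 0.0169
```

```bash
python3 - <<'E'
from h import *
p=shot("wrist"); save(p,"w14.png",(50,330,210,450),2.1); st()
E
```

```text
t 16.73 tcp [ 0.6053 -0.1387  0.033 ] deck mm [ 33.9 -39.5] rot [-179.98    0.28   -2.92] yaw-deck -0.02 F [-7.3  0.5  5.7] w 0.0169
```

View pics/w14.png

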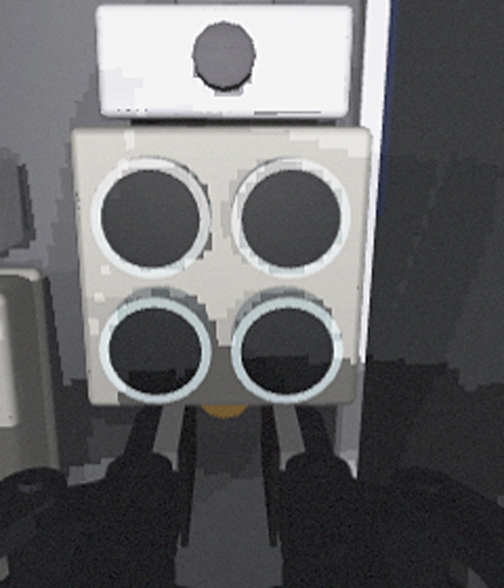

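>>> play_rows(
  commands=[0.2, -6, 0, 0, 0, 0.2, -12, 0, 0, 0, 0.2, -15, 0, -15, 0, 0.2, -20, 0, -30, 0, 0.2, -15, 0, -35, 0, 0.2, 0, 0, -20, 0, 0.2, 0, 0, 0, 0, 0.2, 0, 0, 0, 0],
)

```text
time_s: 17.4
eef_pos: [0.5423, -0.1361, 0.135]
eef_rot: [179.9, -0.4, -2.9]
wrist_force: [0.2, 0.3, -0.8]
width: 0.0171
```

```bash
python3 - <<'E'
from h import *
st(); p=shot("wrist"); save(p,"w15.png"); save(p,"w15c.png",(20,240,180,440),2.7); st()
E
```

```text
t 17.4 tcp [ 0.5423 -0.1361  0.135 ] deck mm [-29.2 -40.1] rot [179.92  -0.37  -2.94] yaw-deck -0.04 F [ 0.2  0.3 -0.8] w 0.0171
t 17.45 tcp [ 0.5411 -0.1356  0.1336] deck mm [-30.4 -39.7] rot [ 1.7997e+02 -1.7000e-01 -2.9300e+00] yaw-deck -0.03 F [ 0.1  0.3 -0.1] w 0.017
```

View pics/w15.png

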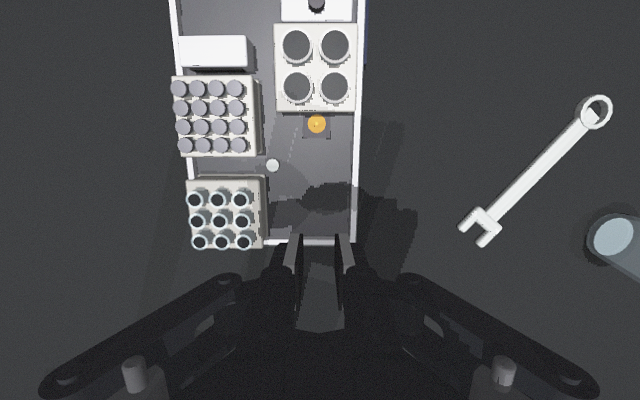

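View pics/w15c.png

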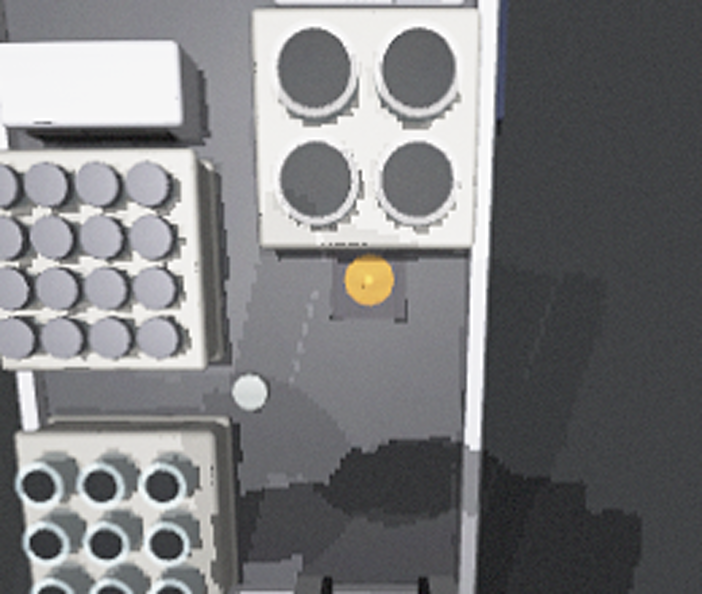

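>>> play_rows(
  commands=[0.2, -3, -30, 0, 0, 0.2, -3, -40, 0, 0, 0.2, -3, -40, 0, 0, 0.2, -1, -37, 0, 0, 0.2, 0, 0, 0, -7, 0.2, 0, 0, 0, -7, 0.2, 0, 0, 0, -7, 0.2, 0, 0, 0, -7, 0.2, 0, 0, 0, -7, 0.2, 0, 0, 0, -7, 0.2, 0, 0, 0, -7, 0.2, 0, 0, 0, -7],
)

```text
time_s: 18.45
eef_pos: [0.5371, 0.0122, 0.1311]
eef_rot: [-179.9, 0.1, 53.4]
wrist_force: [-0.6, -0.2, 0.6]
width: 0.0173
```

>>> play_rows(
  commands=[0.2, 0, 0, 0, -7, 0.2, 0, 0, 0, -7, 0.2, 0, 0, 0, -7, 0.2, 0, 0, 0, -7, 0.2, 0, 0, 0, -6, 0.2, 0, 0, 0, 0, 0.2, 0, 0, 0, 0, 0.2, 0, 0, 0, 0],
)

```text
time_s: 19.12
eef_pos: [0.5373, 0.012, 0.1321]
eef_rot: [-179.9, -0.0, 86.9]
wrist_force: [-0.2, 0.3, 0.3]
width: 0.0169
```

```bash
python3 - <<'E'
from h import *
st(); p=shot("wrist"); save(p,"w16.png"); p=shot("top"); save(p,"t16.png"); st()
E
```

```text
t 19.12 tcp [0.5373 0.012  0.1321] deck mm [-41.7 107.5] rot [-179.91   -0.     86.93] yaw-deck 89.83 F [-0.2  0.3  0.3] w 0.0169
t 19.22 tcp [0.5375 0.012  0.1326] deck mm [-41.5 107.5] rot [-179.95   -0.     86.98] yaw-deck 89.88 F [ 0.5 -1.   0.3] w 0.0169
```

View pics/w16.png

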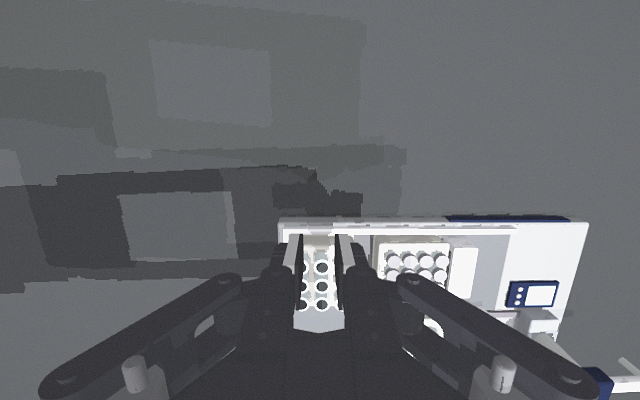

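View pics/t16.png

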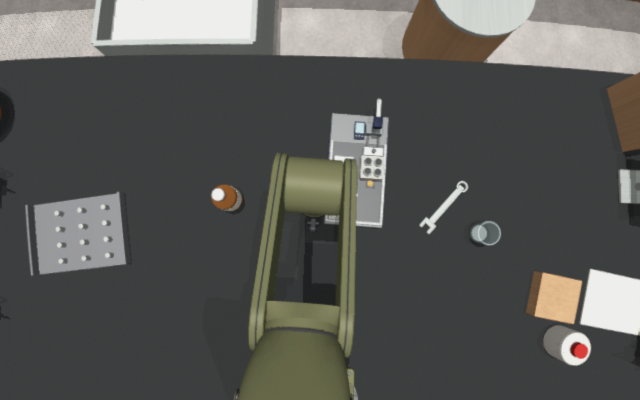

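>>> play_rows(
  commands=[0.2, 0, 1, 35, 0, 0.2, 0, 0, 35, 0, 0.2, 0, 0, 20, 0, 0.2, -5, 0, 10, 0, 0.2, -5, 0, 0, 0, 0.2, -4, 0, 0, 0, 0.2, -3, 0, 0, 0, 0.2, -3, 0, 0, 0, 0.2, -3, 0, 0, 0, 0.2, -3, 0, 0, 0, 0.2, -3, 0, 0, 0],
)

```text
time_s: 20.13
eef_pos: [0.5378, -0.017, 0.0341]
eef_rot: [179.9, -0.0, 87.0]
wrist_force: [-0.5, 2.8, 2.1]
width: 0.0169
```

>>> play_rows(
  commands=[0.2, -4, 0, 0, 0, 0.2, -5, 0, 0, 0, 0.2, -5, 0, 0, 0, 0.2, -5, 0, 0, 0, 0.2, -5, 0, 0, 0, 0.2, -5, 0, 0, 0, 0.2, -4, 0, 0, 0, 0.2, -3, 0, 0, 0],
)

```text
time_s: 20.8
eef_pos: [0.5354, -0.0536, 0.0332]
eef_rot: [180.0, -0.0, 87.0]
wrist_force: [1.3, 3.3, 3.4]
width: 0.0169
```

```bash
python3 - <<'E'
from h import *
st(); p=shot("wrist"); save(p,"w17.png"); p=shot("top"); save(p,"t17.png",(100,235,310,430),4.2); st()
E
```

```text
t 20.8 tcp [ 0.5354 -0.0536  0.0332] deck mm [-40.3  41.9] rot [ 1.7999e+02 -1.0000e-02  8.7040e+01] yaw-deck 89.94 F [1.3 3.3 3.4] w 0.0169
t 20.9 tcp [ 0.535 -0.054  0.033] deck mm [-40.6  41.5] rot [-1.7998e+02  5.0000e-02  8.7060e+01] yaw-deck 89.96 F [ 0.2 -0.1  0.4] w 0.0172
```

View pics/w17.png

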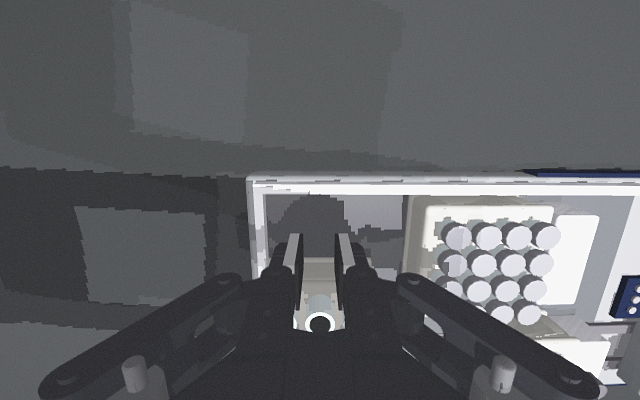

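View pics/t17.png

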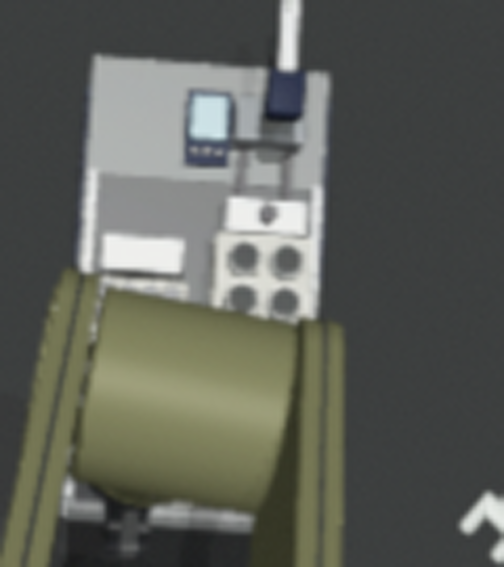

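>>> play_rows(
  commands=[0.2, -4, 0, 0, 0, 0.2, -4, 0, 0, 0, 0.2, -4, 0, 0, 0, 0.2, -4, 0, 0, 0, 0.2, -4, 0, 0, 0, 0.2, -4, 0, 0, 0, 0.2, -3, 0, 0, 0, 0.2, -3, 0, 0, 0, 0.2, -2, 0, 0, 0, 0.2, -1, 0, 0, 0, 0.2, 0, 0, 0, 0],
)

```text
time_s: 21.82
eef_pos: [0.5335, -0.0865, 0.0331]
eef_rot: [-180.0, 0.0, 87.1]
wrist_force: [-0.4, -0.5, 0.2]
width: 0.0169
```

```bash
python3 - <<'E'
from h import *
st(); p=shot("side"); save(p,"s18.png",(190,300,270,460),4.2)
E
```

```text
t 21.82 tcp [ 0.5335 -0.0865  0.0331] deck mm [-40.5   9. ] rot [-1.7999e+02  2.0000e-02  8.7070e+01] yaw-deck 89.97 F [-0.4 -0.5  0.2] w 0.0169
```

View pics/s18.png

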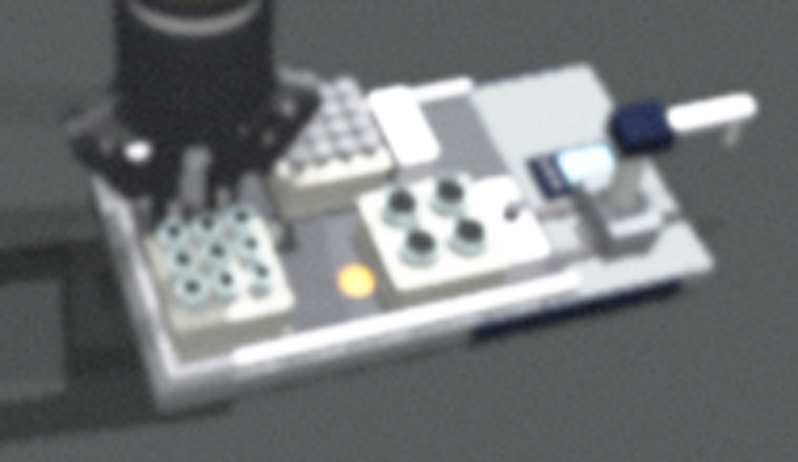

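The narrow rack is almost over; the side view shows the catch exposed and the wide rack home. Creeping in.

>>> play_rows(
  commands=[0.2, -2, 0, 0, 0, 0.2, -2, 0, 0, 0, 0.2, -1, 0, 0, 0, 0.2, 0, 0, 0, 0],
)

```text
time_s: 22.2
eef_pos: [0.5333, -0.0912, 0.0332]
eef_rot: [180.0, 0.0, 87.1]
wrist_force: [0.1, 0.6, 0.5]
width: 0.0171
```

>>> play_rows(
  commands=[0.2, -1, 0, 0, 0, 0.2, 0, 0, 0, 0],
)

```text
time_s: 22.37
eef_pos: [0.5333, -0.0921, 0.0332]
eef_rot: [180.0, -0.0, 87.1]
wrist_force: [0.5, 1.2, 0.5]
width: 0.0171
```

>>> play_rows(
  commands=[0.2, -1, 0, 0, 0, 0.2, 0, 0, 0, 0],
)

```text
time_s: 22.53
eef_pos: [0.5334, -0.0925, 0.0332]
eef_rot: [180.0, -0.1, 87.0]
wrist_force: [1.3, 3.4, 0.9]
width: 0.0169
```

>>> play_rows(
  commands=[0.2, -1, 0, 0, 0, 0.2, 0, 0, 0, 0],
)

```text
time_s: 22.7
eef_pos: [0.5334, -0.0926, 0.0333]
eef_rot: [180.0, -0.1, 87.0]
wrist_force: [1.0, 7.1, 1.1]
width: 0.0168
```

>>> play_rows(
  commands=[0.2, 8, 0, 0, 0, 0.2, 12, 0, 0, 0, 0.2, 15, 0, -15, 0, 0.2, 20, 0, -30, 0, 0.2, 30, -20, -40, 0, 0.2, 40, -20, -40, 0, 0.2, 40, -20, -40, 0, 0.2, 40, -20, -40, 0, 0.2, 0, 0, -20, 0, 0.2, 0, 0, 0, 0, 0.2, 0, 0, 0, 0, 0.2, 0, 0, 0, 0],
)

```text
time_s: 23.7
eef_pos: [0.4838, 0.0702, 0.2118]
eef_rot: [-180.0, 0.0, 87.1]
wrist_force: [0.4, 0.3, -0.3]
width: 0.0172
```

```bash
python3 - <<'E'
from h import *
st(); 
for n,b in [("top",(100,235,310,430)),("side",(190,300,270,460))]:
    p=shot(n); save(p,n+"20.png",b,4.2)
    for q in Q[1:7]:
        r=nets.place_of(p,q); print(n,q,[(round(a["p"],2),np.round(dk(back(p,a["position"],Z[q]))*1e3,1)) for a in r[:2]])
st()
p=shot("wrist"); save(p,"w20.png")
E
```

```text
t 23.7 tcp [0.4838 0.0702 0.2118] deck mm [-98.1 162.9] rot [-1.7995e+02  4.0000e-02  8.7090e+01] yaw-deck 89.99 F [ 0.4  0.3 -0.3] w 0.0172
top tray_floor [(0.62, array([3.3, 9.1]))]
top station_face []
top blank_face [(0.71, array([84.8, 47.5]))]
top rack_capped_c [(0.76, array([50. , 48.5]))]
top rack_wide_c [(0.77, array([ 77.6, -34.3])), (0.59, array([-1.7,  0.7]))]
top rack_narrow_c [(0.61, array([-44.4, -28.1])), (0.31, array([0.2, 5.4]))]
side tray_floor [(0.8, array([8.2, 5.7]))]
side station_face []
side blank_face [(0.7, array([79. , 33.4]))]
side rack_capped_c [(0.74, array([39.9, 40. ]))]
side rack_wide_c [(0.83, array([ 74.8, -36.8]))]
side rack_narrow_c [(0.9, array([-35.1, -32.6])), (0.62, array([-16.2, -30.6]))]
t 24.4 tcp [0.4844 0.0702 0.2124] deck mm [-97.5 163. ] rot [180.     0.    87.07] yaw-deck 89.97 F [-0.1  0.2 -0.7] w 0.0172
```

View pics/top20.png

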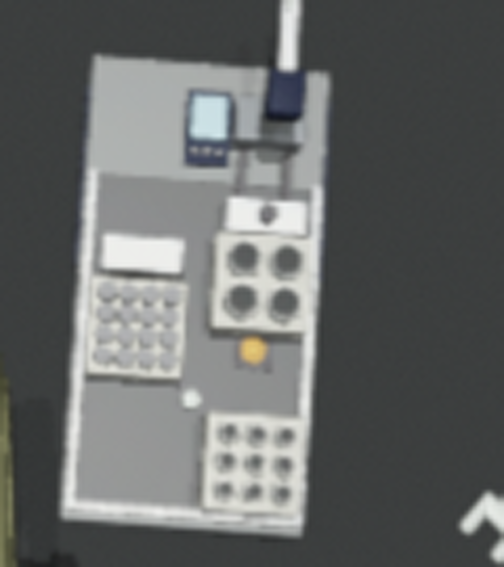

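View pics/side20.png

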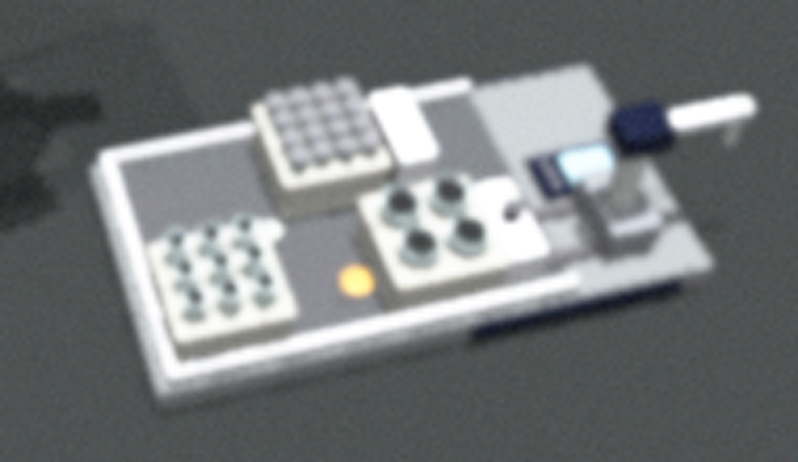

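View pics/w20.png

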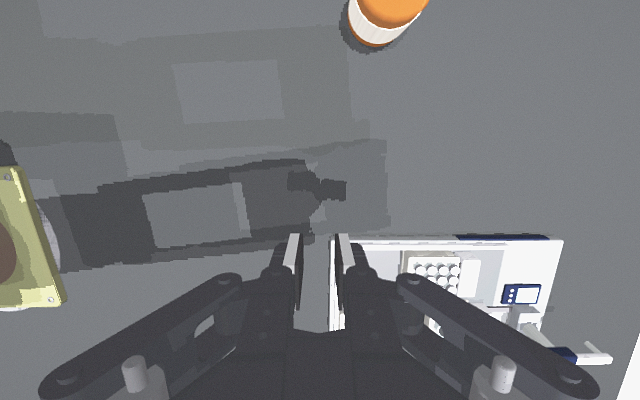

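>>> play_rows(
  commands=[0.2, -20, 8, 0, 0, 0.2, -30, 10, 0, 0, 0.2, -35, 12, 0, 0, 0.2, -35, 12, 0, 0, 0.2, -35, 12, 0, 0, 0.2, -35, 12, 0, 0, 0.2, -35, 12, 10, 0, 0.2, -30, 12, 10, 0, 0.2, -20, 6, 20, 0, 0.2, 0, 0, 10, 0, 0.2, 0, 0, 0, 0, 0.2, 0, 0, 0, 0],
)

```text
time_s: 25.45
eef_pos: [0.5651, -0.2085, 0.1616]
eef_rot: [-179.8, -0.1, 87.1]
wrist_force: [0.5, 1.1, 0.7]
width: 0.0169
```

>>> play_rows(
  commands=[0.2, 0, 0, 0, 0, 0.2, 0, 0, 0, 0, 0.2, 0, 0, 0, 0],
)

```text
time_s: 25.7
eef_pos: [0.5667, -0.2084, 0.1637]
eef_rot: [179.9, 0.0, 87.2]
wrist_force: [0.6, -0.3, 0.4]
width: 0.0171
```

```bash
python3 - <<'E'
from h import *
import pickle
st(); p=shot("wrist"); save(p,"w21.png");st(); pickle.dump(p,open("w21.pkl","wb"))
E
```

```text
t 25.7 tcp [ 0.5667 -0.2084  0.1637] deck mm [  -1.2 -111.1] rot [1.799e+02 3.000e-02 8.716e+01] yaw-deck 90.06 F [ 0.6 -0.3  0.4] w 0.0171
t 25.75 tcp [ 0.5666 -0.2085  0.1636] deck mm [  -1.2 -111.2] rot [1.799e+02 3.000e-02 8.715e+01] yaw-deck 90.05 F [-0.3 -0.3  0. ] w 0.017
```

View pics/w21.png

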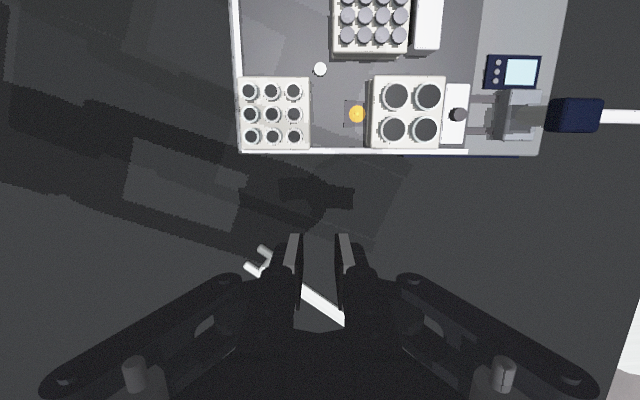

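```bash
python3 - <<'E'
from h import *
import pickle; p=pickle.load(open("w21.pkl","rb")); save(p,"w21c.png",(0,170,225,480),3.1)
E
```

```text
(no output)
```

View pics/w21c.png

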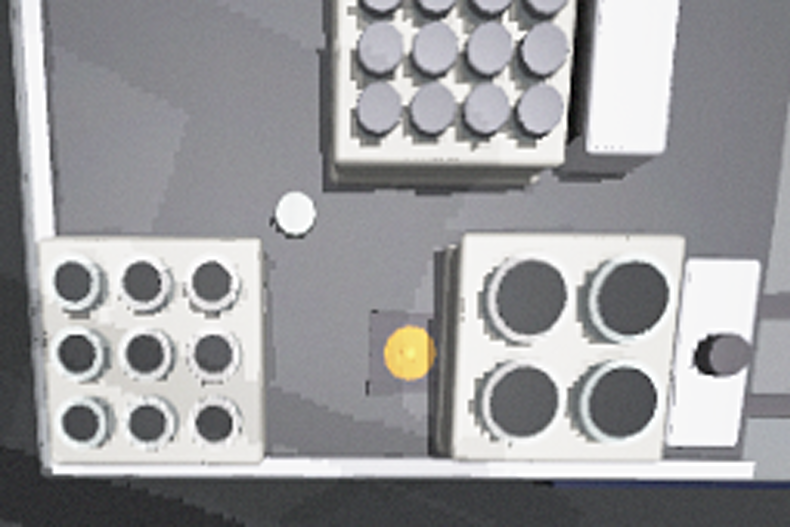

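```bash
python3 - <<'E'
from h import *
job.hand_in(); st()
E
```

```text
the job is handed in; nothing more can be done
the job is handed in; nothing more can be done
```

I slid all three racks round by one place, in the order asked, and handed the job in at about 26 s of the 72 s allowed. The hand-in gave no verdict.

**Pushes:**
- I used the nearly shut fingers just above the rim for every push. All three pushes ended at a hard stop, with the commanded position moving on and the rack not.
- The capped rack went left to the rim, with 6.8 N at the stop.
- The wide-vial rack went forward to the end stop, with 7.5 N at the stop.
- The narrow-vial rack went right to the rim, with 7.1 N at the stop.
- The highest horizontal force I read was 7.5 N. Readings came only at the end of each move call, so short peaks between them were not seen.

**Last checks:**
- In the last wrist picture the brass catch is fully exposed and up behind the wide rack, and that rack touches the stop.
- The same picture shows the wide and narrow racks level along the right rim.
- The capped rack showed against the left rim in the last top and side pictures.
- All racks lie flat. The robot was clear of everything, and I saw no sign that the bottle, the beaker or the wrench had moved.

**Disagreements:**
- After the moves, the networks put the narrow rack's centre 6 to 11 mm off the column's middle. They were off by a similar amount on the fixed tray centre. The close-up picture and the hard stop both put the rack at the rim, so I went by those.
- One early wrist measurement was about 9 mm off, because its pose and picture came from different moments while the arm was settling. I measured again before pushing.

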